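# Wind the display turntable and hold its drive bolt

## Robot

A 6-joint arm with a two-finger parallel gripper is mounted at the origin on the work surface. World frame = base frame: x ahead of the robot, y to its left, z up, the work surface at z = 0. Lengths are in m, angles in rad, forces in N, time in s.
With the tool pointing down it reaches from about 0.425 to 0.95 m from the base axis. Payload 3.5 kg.
Tool frame: the origin (TCP) lies between the finger pads, 19 mm behind the fingertips; this is the grasp point; z points along the fingers, y is the line along which they close (so a half turn about z gives the same grasp; the last joint's range is limited). The gripper opens to 85 mm and grips with 20 to 120 N. Pads are 22 mm wide; open, the fingers measure 114 mm over their backs; the gripper's body (76 mm by 85 mm) begins 54 mm behind the grasp point. The pads swing forward as they close: fully open they stand 13 mm farther back than shut.
Start: joints at [-1.331, 0.286, 1.577, -0, 1.279, -0.15], TCP at [0.257, -0.624, 0.25] pointing down, gripper open.
Joint ranges: [-2.77, 2.77], [-0.9, 2.22], [0.21, 2.48], [-1.53, 4.67], [0.24, 2.81], [-2.84, 2.84]. Speed limits (rad/s): [2.79, 2.79, 3.14, 3.14, 3.14, 3.14].

## Interface

Orientations are given as a unit quaternion [w, x, y, z].
In Python, from workcell import * gives the robot as it stands.
- The arm moves only by the shell command python3 -m creep 'ROWS' [FORCE]. ROWS is JSON, a list of rows, each an object of numbers: "claw": the opening, from -1 (shut) to 1 (fully open); "tx", "ty", "tz": the shift along the tool's x, y, z as a fraction of full scale; "wx", "wy", "wz": the turn, a rotation vector about the tool's x, y, z as a fraction of full scale. In form: [{"claw": .., "tx": .., "ty": .., "tz": .., "wx": .., "wy": .., "wz": ..}, ...]. A call has exactly 8 rows; each row is the pose to reach, as a shift and turn from the pose commanded when the call began, along the tool's axes at that moment, turning the shorter way round; what a row does not reach only later rows make up. Full scale, the value 1, is 20 cm for a shift and 180 degrees for a turn. A row lasts 1/12 s, in which the tool goes at most 41.7 mm and 7.16 degrees, less where a joint would pass 70% of its speed; a pose out of reach is approached as far as the arm can. A call with a number of a shift or a turn outside -1 to 1 is refused whole. A call with a gripper value outside its range is refused whole. The fingers move at their own pace and stop on an object; FORCE is the grip in N (left out, the last holds). Time passes only in rows, so rows that repeat a pose let the fingers close, or fill a call up. It gives the time, the measured TCP pose, the force, the opening and the grip force at its end, in the units of the state.
- sense(): the state, without advancing time (a new reading comes with each control period).
- grab_frame(name): name is "scene" or "top" or "wrist"; returns the picture (420x560x3 uint8, blue, green, red); there is no depth.
- get_calibration(name): a dict with "fx", "fy", "cx", "cy" (pixels), "world_from_camera" (4x4, takes a point from camera to world coordinates). Camera axes: x right, y up, looking along -z (the intrinsics and any distortion apply to the point x, -y, -z); pixel columns grow to the right and rows downward; lengths in m; the calibration is good to about 2 mm. A picture is of the moment at which its call begins: read the wrist's pose just before it. get_calibration takes no time and is no camera call; for the wrist camera it gives the pose at the moment of the call.
- job_done(): hands the job in; it is judged then, once.
The state is a dict: "time": time; "joints": joint angles; "joint_vel": joint speeds; "joint_efforts": joint torques, N m; "tcp_pos": TCP position; "ee_rot": TCP orientation; "ft_force": force on the tool from outside, world axes, zero at the start; "wrist_torque": the same for the moment, N m; "grip_width": finger opening in m; "gripper_force": force on a finger pad.
Only numpy, scipy, OpenCV 4.12 (cv2) and the standard library are available. Lean on these libraries where they do the work, as an engineer would, in place of code of your own. Each camera call takes 0.05 s, during which the arm holds its last target. There are 200 camera calls.

## Task

Wind up the spring-driven display turntable by turning it one full turn clockwise (seen from above), for example by its red crank knob, and let go of it: it then slowly runs back. Before it has run back half a turn, reach down into the narrow gap behind the blue bracket, grip the round steel bolt head there between the fingers and hold it so that bolt and turntable stand still, with nothing of the robot touching the turntable. Finish while still gripping and holding the bolt head, as the nut is to be tightened next; leave the other things on the table where they are.

Things in the scene. Friction and masses are not known exactly. Their poses are not given: they have to be found in the camera images.
- stand: Fixed stand, base plate 325 x 150 x 8 mm. Origin on the table under the turntable axis; local x horizontal along the bolt, from turntable to bolt head; z up. Upright plates, 110 mm wide along local y: blue bracket at local x 126-132 mm, 90 mm high; back plate at 186-192 mm, 84 mm high; the gap between is open above and at its ends. Brass nut and black pinion (x 94-126 mm) up to 93 mm high.
- axis (a point): Point on the vertical axis of the turntable, at the top face of its white disc (240 mm diameter), 30 mm above the table. Axes as stand.
- turntable (a joint): Turntable angle, rad: 0 at the start, on its stop; grows as it is wound clockwise seen from above; a full turn is 6.28, the far stop 6.9. A weak spring (0.012 N m/rad) drives it back against a damper (0.45 N m s/rad: 7 N at the knob at 0.7 rad/s): let go, it creeps back at about 0.18 rad/s from a full turn, slower later.
- crank_knob (a point): Point on the axis of the red crank knob, 64 mm above the table, to grip from above. The knob is an upright cylinder 20 mm in diameter, 50 mm from the turntable axis, going round with the disc; its red part runs from 34 to 74 mm above the table. It spins freely about its own axis, so the gripper need not turn with the disc.
- bolt_head (a point): Centre of the bolt head, a fixed point of the stand: 62 mm above the table, local x 159 mm, midway in the 54 mm gap between bracket and back plate. Axes as stand; the bolt axis is x. The head is a round knurled steel cylinder, 30 mm in diameter, 24 mm long, on a 16 mm shank; the gap is otherwise empty above 15 mm.
- drive_bolt (a joint): Angle of the bolt in rad, geared to the turntable: 3.6 times the turntable's angle. Holding the bolt head holds the turntable.
- wrench: Loose steel wrench lying near the stand, to be left alone. Origin at the centre of its underside.
- phone: Loose black phone 75 x 150 x 9 mm, to be left alone. Origin at the centre of its underside.
- spare_screw: Loose cap screw standing on its head (20 mm diameter), 34 mm tall, to be left alone. Origin at the centre of its underside.
- washer: Loose steel washer 28 mm in diameter, 4 mm thick, to be left alone. Origin at the centre of its underside.
- clear_case: Loose clear plastic case 90 x 160 x 25 mm, to be left alone. Origin at the centre of its underside.
- steel_tube: Loose upright steel cylinder, 22 mm diameter, 65 mm tall, to be left alone. Origin at the centre of its underside.
- screwdriver: Loose screwdriver lying on the table, to be left alone. Origin at the centre of its underside.

How it is judged:
On the way:
1. the turntable is wound a full turn (value of joint turntable above 6.1 rad), for 0.1 s.
At the end, for the whole second after the job is handed in: Fingers grip the bolt head behind the bracket (over 8 N, TCP within 25 mm of its centre); turntable and bolt stand still (under 0.02 and 0.08 rad/s), the turntable still above 3.0 rad and untouched by the robot (contact force between the fingers and drive_bolt above 8 N and distance between the grasp point and bolt_head below 0.025 m and value of joint turntable above 3 rad and velocity of joint turntable between -0.02 and 0.02 rad/s and velocity of joint drive_bolt between -0.08 and 0.08 rad/s and contact force between each of the arm, the fingers and turntable below 0.5 N); the arm keeps its last pose, push and grip.
It fails at once if a bystander is moved by more than 30 mm or knocked over (distance of any of wrench, phone, spare_screw, washer, clear_case, steel_tube, screwdriver from where it was at the start of the episode above 0.03 m or angle between any of spare_screw, steel_tube's own z axis and vertical above 0.7 rad).
It also fails if it takes over 58 s, if anything falls off the work surface, if the arm or the gripper's body presses on something with over 40 N, if the wrist force passes 120 N, or if a joint passes its speed limit or range.

## Working session

There is one attempt and no reset: what is moved stays moved. The work goes in short steps, Python scripts to look and compute and a shell command to move; the robot and the scene stay as the last step left them, time stands still between calls to the robot, and variables do not carry over. Pictures are saved under pics/ and viewed, at most 10 in all, crops included, and the job is handed in when it is done.

```bash
ls; mkdir -p pics
python3 - <<'E'
from workcell import *
import cv2,json
for n in ("scene","top"):
    im=grab_frame(n); cv2.imwrite(f"pics/{n}0.png",im)
    c=get_calibration(n); print(n,{k:(v if not hasattr(v,'tolist') else v.tolist()) for k,v in c.items()})
s=sense(); print(s)
E
```

```text
pics
scene {'fx': 528.6092246485405, 'fy': 528.6092246485405, 'cx': 275.2157351609093, 'cy': 212.63302969679808, 'world_from_camera': [[-0.14000791288823813, -0.6542173359395018, 0.7432344594304686, 1.5250505930173466], [0.9901252319046272, -0.0978547266009976, 0.10038165981718236, 0.10034652589488233], [0.007057582765226319, 0.7499494181863636, 0.6614575275007811, 0.9559692867217687], [0.0, 0.0, 0.0, 1.0]]}
top {'fx': 461.37575884933653, 'fy': 461.37575884933653, 'cx': 280.1881238153955, 'cy': 213.8464635428923, 'world_from_camera': [[-0.020538066829534272, 0.9836863510539315, -0.1787158374658143, 0.2827966872383047], [-0.9997816525409513, -0.020895766103749727, -0.00011916971963845898, -0.014384996742351613], [-0.003851629965388696, 0.17867436780114584, 0.983900724279371, 1.5183570144287533], [0.0, 0.0, 0.0, 1.0]]}
{'time': 0.1, 'joints': array([-1.33102858e+00,  2.87095539e-01,  1.57803244e+00, -8.32021872e-06,
        1.27864425e+00, -1.49999697e-01]), 'joint_vel': array([ 1.84871993e-03, -2.75994534e-03, -3.42167080e-03,  4.51178253e-05,
        1.54437764e-03,  1.42626921e-03]), 'joint_efforts': array([ 1.05888561e-03, -4.07295156e+01, -2.93697095e+01, -1.38229316e-04,
        3.42084350e-03, -6.60749961e-06]), 'tcp_pos': array([ 0.25637216, -0.6238077 ,  0.24877217]), 'ee_rot': array([-1.08851241e-03,  9.81069378e-01,  1.93653523e-01, -5.28761888e-05]), 'ft_force': array([-0.17785816, -0.28092504,  0.78255149]), 'wrist_torque': array([-0.02755158, -0.051714  , -0.02339446]), 'gripper_force': 0.0, 'grip_width': 0.08521706355169276}
```

View pics/top0.png

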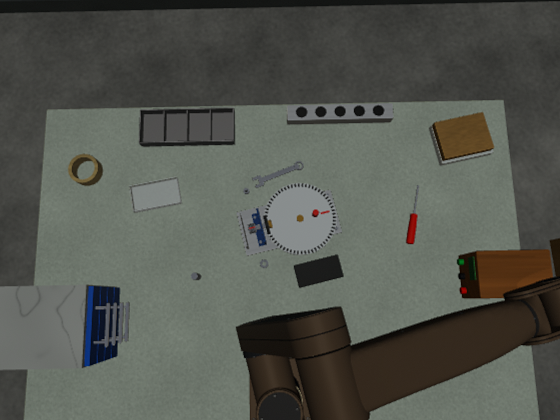

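View pics/scene0.png

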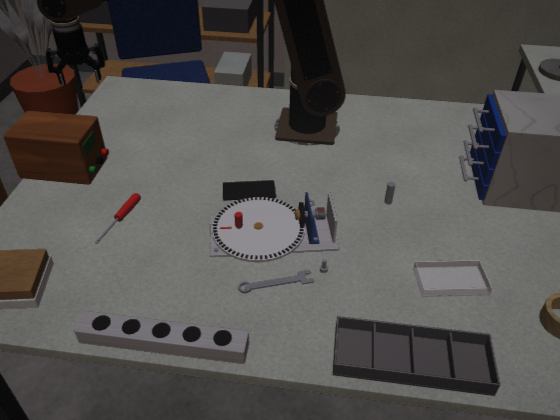

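The top view shows the disc at about (300,218), the red knob at (316,212) and the bracket and gap at about (245-265,228), so stand x points to image left, which is world +y. The scene view shows the knob at (238,219) and the bolt head at about (320,212). Next I measure these and look at crops.

```bash
cat > h.py <<'E'
from workcell import *
import cv2, numpy as np
def ray(c,u,v):
    T=np.array(c["world_from_camera"]); d=np.array([(u-c["cx"])/c["fx"],-(v-c["cy"])/c["fy"],-1.])
    return T[:3,3],T[:3,:3]@d
def onplane(c,u,v,z):
    o,d=ray(c,u,v); return o+d*(z-o[2])/d[2]
def cross(a,b):
    (o1,d1),(o2,d2)=a,b
    t=np.linalg.lstsq(np.c_[d1,-d2],o2-o1,rcond=None)[0]; p,q=o1+t[0]*d1,o2+t[1]*d2
    return (p+q)/2,np.linalg.norm(p-q)
def proj(c,p):
    T=np.array(c["world_from_camera"]); q=T[:3,:3].T@(np.asarray(p)-T[:3,3])
    return np.array([c["cx"]+c["fx"]*q[0]/-q[2],c["cy"]+c["fy"]*q[1]/q[2]])
def blobs(m,lo=6):
    n,l,s,ce=cv2.connectedComponentsWithStats(m.astype(np.uint8))
    return [(s[i,4],ce[i].round(1).tolist(),s[i,:4].tolist()) for i in range(1,n) if s[i,4]>=lo]
E
python3 - <<'E'
from h import *
for n,(x0,y0,x1,y1) in dict(top=(230,155,350,290),scene=(200,170,350,290)).items():
    im=cv2.imread(f"pics/{n}0.png"); c=get_calibration(n)
    hsv=cv2.cvtColor(im,cv2.COLOR_BGR2HSV); b,g,r=[im[...,i].astype(int) for i in range(3)]
    roi=np.zeros(im.shape[:2],bool); roi[y0:y1,x0:x1]=1
    print(n,"red",blobs(roi&(r>g+60)&(r>b+60)))
    print("blue",blobs(roi&(b>r+40)&(b>g+20)))
    print("brass",blobs(roi&(r>b+50)&(g>b+25)&(r<g+70)))
    w=roi&(im.min(2)>(185))
    print("white",blobs(w,200))
    crop=im[y0:y1,x0:x1]; k=4
    cv2.imwrite(f"pics/{n}c.png",cv2.resize(crop,None,fx=k,fy=k,interpolation=cv2.INTER_CUBIC))
E
```

```text
top red [(np.int32(27), [315.4, 212.2], [313, 210, 6, 6]), (np.int32(14), [324.3, 211.9], [321, 211, 8, 3]), (np.int32(8), [251.2, 227.4], [249, 227, 6, 2])]
blue [(np.int32(148), [258.7, 228.8], [252, 209, 13, 37])]
brass [(np.int32(31), [299.5, 217.9], [297, 215, 6, 7]), (np.int32(14), [269.8, 223.4], [268, 221, 4, 6])]
white []
scene red [(np.int32(31), [238.0, 214.0], [235, 212, 7, 5]), (np.int32(20), [225.0, 227.5], [220, 227, 11, 2])]
blue [(np.int32(33), [314.2, 231.0], [313, 223, 4, 14])]
brass [(np.int32(14), [297.2, 212.0], [296, 210, 3, 6]), (np.int32(34), [257.7, 225.1], [254, 223, 8, 5])]
white []
```

View pics/topc.png

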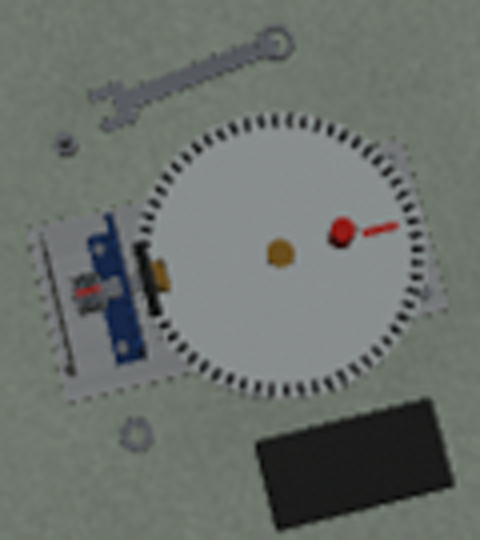

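View pics/scenec.png

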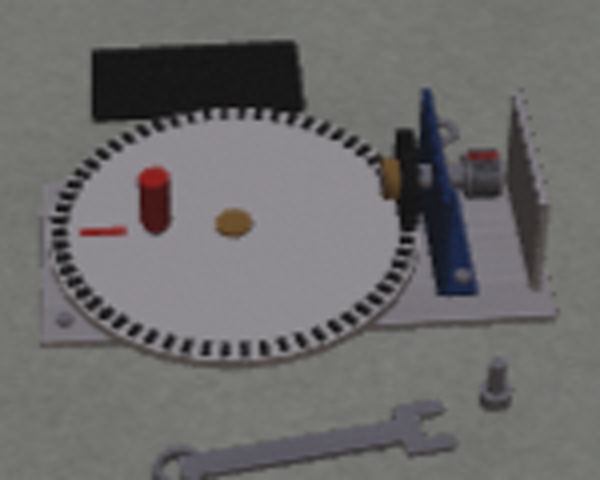

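The crops show the disc hub at top (300,218), the knob top at (315.5,212.5), the bolt head at top (252,228) and at scene (321,213), with the bracket sloping at about 14°. The wrench, screw, washer and phone all lie flat around the stand.

Run:
```python
from h import *
t,s=get_calibration("top"),get_calibration("scene")
A=onplane(t,300,218.1,.033); A2=onplane(s,258.2,225.5,.033); print("axis top/scene",A.round(4),A2.round(4))
K=onplane(t,315.5,212.4,.074); print("knob top",K.round(4), onplane(s,238.3,213.5,.074).round(4), np.linalg.norm((K-A)[:2]))
H=onplane(t,252.3,228.2,.077); print("head",H.round(4),cross(ray(t,252.3,228.2),ray(s,321,210)), onplane(s,321.3,213.5,.066).round(4))
for nm,px,z in (("hd",(252.3,228.2),.077),("redhead",(251.2,227.4),.077)):
    v=(onplane(t,*px,z)-A)[:2]; print(nm,np.linalg.norm(v),np.degrees(np.arctan2(v[1],v[0])))
# base plate edge / backplate direction from the crop corner pixels (z=.008 plate corners)
P=[onplane(t,230+x/4,155+y/4,.008)[:2] for x,y in ((36,225),(70,402),(447,310),(400,140))]
print(np.round(P,4)); 
# disc ellipse
im=cv2.imread("pics/top0.png"); g=im.min(2); roi=np.zeros_like(g); cv2.circle(roi,(300,218),33,255,-1)
hsv=cv2.cvtColor(im,cv2.COLOR_BGR2HSV); print("levels",g[218,290],g[240,305],g[170,330])
R=np.array(cv2.Rodrigues(np.zeros(3))[0])
q=sense()["ee_rot"]; from scipy.spatial.transform import Rotation as Ro
M=Ro.from_quat(np.r_[q[1:],q[0]]).as_matrix(); print(M.round(4))
```

```text
axis top/scene [ 0.5371 -0.0786  0.033 ] [ 0.5439 -0.0759  0.033 ]
knob top [ 0.5474 -0.1267  0.074 ] [ 0.551  -0.1249  0.074 ] 0.04915684762800505
head [0.5004 0.0748 0.077 ] (array([0.50147348, 0.07761959, 0.06910139]), np.float64(0.004684752922429983)) [0.511  0.0817 0.066 ]
hd 0.15772432211220833 103.45216438583054
redhead 0.16050371891771334 102.25330394516985
[[ 0.5688  0.1228]
 [ 0.4208  0.0957]
 [ 0.4902 -0.2161]
 [ 0.6349 -0.1831]]
levels 136 135 107
[[ 9.25e-01  3.80e-01 -5.00e-04]
 [ 3.80e-01 -9.25e-01  2.10e-03]
 [ 3.00e-04 -2.20e-03 -1.00e+00]]
```

```bash
cat >> h.py <<'E'
from scipy.spatial.transform import Rotation as Ro
def plan(p,yaw=102.5):
    s=sense(); q=s["ee_rot"]; R=Ro.from_quat(np.r_[q[1:],q[0]])
    x,y=np.radians(yaw)+np.array([0,-np.pi/2]); T=Ro.from_matrix(np.array([[np.cos(x),np.sin(x),0],[np.cos(y),np.sin(y),0],[0,0,-1]]).T)
    print("t",round(s["time"],2),"shift",((R.inv().apply(np.asarray(p)-s["tcp_pos"]))/.2).round(3),"turn",((R.inv()*T).as_rotvec()/np.pi).round(4))
E
python3 -m creep '[{"claw":1,"tx":0.06,"ty":-0.045,"wz":-0.03},{"claw":1,"tx":0.2,"ty":-0.15,"wz":-0.068},{"claw":1,"tx":0.36,"ty":-0.27,"wz":-0.106},{"claw":1,"tx":0.52,"ty":-0.39,"wz":-0.144},{"claw":1,"tx":0.68,"ty":-0.51,"wz":-0.182},{"claw":1,"tx":0.82,"ty":-0.62,"wz":-0.22},{"claw":1,"tx":0.94,"ty":-0.71,"wz":-0.258},{"claw":1,"tx":1,"ty":-0.76,"wz":-0.29}]' 40
python3 -c "
from h import *
plan([.549,-.1258,.25])"
```

```text
t 0.1 shift [ 2.300e+00 -1.747e+00 -2.000e-03] turn [-0.0005 -0.0006 -0.4454]invalid input at $[0]: expected keys claw, tx, ty, tz, wx, wy, wz
```

```bash
python3 -m creep '[{"claw":1,"tx":0.06,"ty":-0.045,"tz":0,"wx":0,"wy":0,"wz":-0.03},{"claw":1,"tx":0.2,"ty":-0.15,"tz":0,"wx":0,"wy":0,"wz":-0.068},{"claw":1,"tx":0.36,"ty":-0.27,"tz":0,"wx":0,"wy":0,"wz":-0.106},{"claw":1,"tx":0.52,"ty":-0.39,"tz":0,"wx":0,"wy":0,"wz":-0.144},{"claw":1,"tx":0.68,"ty":-0.51,"tz":0,"wx":0,"wy":0,"wz":-0.182},{"claw":1,"tx":0.82,"ty":-0.62,"tz":0,"wx":0,"wy":0,"wz":-0.22},{"claw":1,"tx":0.94,"ty":-0.71,"tz":0,"wx":0,"wy":0,"wz":-0.258},{"claw":1,"tx":1,"ty":-0.76,"tz":0,"wx":0,"wy":0,"wz":-0.29}]' 40
python3 -c "
from h import *
plan([.549,-.1258,.25])"
```

```text
time: 0.77
tcp_pos: [0.385, -0.4044, 0.2494]
ee_rot: [-0.001, 0.793, 0.609, 0.001]
ft_force: [0.1, -0.6, -0.2]
grip_width: 0.0852
gripper_force: 0.0
t 0.77 shift [ 1.558  0.431 -0.   ] turn [-1.000e-04 -6.000e-04 -1.528e-01]
```

```bash
python3 -m creep '[{"claw":1,"tx":0.06,"ty":0.017,"tz":0,"wx":0,"wy":0,"wz":-0.02},{"claw":1,"tx":0.2,"ty":0.055,"tz":0,"wx":0,"wy":0,"wz":-0.05},{"claw":1,"tx":0.36,"ty":0.1,"tz":0,"wx":0,"wy":0,"wz":-0.08},{"claw":1,"tx":0.52,"ty":0.145,"tz":0,"wx":0,"wy":0,"wz":-0.11},{"claw":1,"tx":0.68,"ty":0.19,"tz":0,"wx":0,"wy":0,"wz":-0.14},{"claw":1,"tx":0.82,"ty":0.23,"tz":0,"wx":0,"wy":0,"wz":-0.153},{"claw":1,"tx":0.94,"ty":0.26,"tz":0,"wx":0,"wy":0,"wz":-0.153},{"claw":1,"tx":1,"ty":0.277,"tz":0,"wx":0,"wy":0,"wz":-0.153}]'
python3 -c "
from h import *
plan([.549,-.1258,.25])"
```

```text
time: 1.43
tcp_pos: [0.4912, -0.2272, 0.2495]
ee_rot: [-0.001, 0.628, 0.778, 0.0]
ft_force: [0.3, -0.0, 0.3]
grip_width: 0.0857
gripper_force: 0.0
t 1.43 shift [ 0.434  0.39  -0.002] turn [-0.0001 -0.0004 -0.0016]
```

```bash
python3 -m creep '[{"claw":1,"tx":0.05,"ty":0.045,"tz":0,"wx":0,"wy":0,"wz":0},{"claw":1,"tx":0.15,"ty":0.135,"tz":0,"wx":0,"wy":0,"wz":0},{"claw":1,"tx":0.26,"ty":0.235,"tz":0,"wx":0,"wy":0,"wz":0},{"claw":1,"tx":0.36,"ty":0.325,"tz":0,"wx":0,"wy":0,"wz":0},{"claw":1,"tx":0.42,"ty":0.38,"tz":0,"wx":0,"wy":0,"wz":0},{"claw":1,"tx":0.434,"ty":0.39,"tz":0,"wx":0,"wy":0,"wz":-0.0016},{"claw":1,"tx":0.434,"ty":0.39,"tz":0,"wx":0,"wy":0,"wz":-0.0016},{"claw":1,"tx":0.434,"ty":0.39,"tz":0,"wx":0,"wy":0,"wz":-0.0016}]'
python3 - <<'E'
from h import *
c=get_calibration("wrist"); print({k:(v if k!='world_from_camera' else np.round(v,4).tolist()) for k,v in c.items()})
im=grab_frame("wrist"); cv2.imwrite("pics/w1.png",im)
np.save("w1.npy",c,allow_pickle=True)
b,g,r=[im[...,i].astype(int) for i in range(3)]
print("red",blobs((r>g+50)&(r>b+50),20)); print("brass",blobs((r>b+50)&(g>b+25)&(r<g+70),30))
A=(.54,-.077,.033)
print("exp axis",proj(c,A),"knob",proj(c,(.549,-.1258,.074)),"head",proj(c,(.5056,.078,.077)))
E
```

```text
time: 2.1
tcp_pos: [0.5482, -0.1293, 0.2497]
ee_rot: [-0.0, 0.627, 0.779, -0.0]
ft_force: [0.8, 0.1, 0.3]
grip_width: 0.0857
gripper_force: 0.0
{'fx': 336.9197748187806, 'fy': 336.9197748187806, 'cx': 282.8374623801063, 'cy': 210.09758542789478, 'world_from_camera': [[0.9769, -0.2053, -0.06, 0.5335], [0.2138, 0.9367, 0.2773, -0.0579], [-0.0007, -0.2837, 0.9589, 0.3732], [0.0, 0.0, 0.0, 1.0]]}
red [(np.int32(446), [285.9, 193.8], [276, 178, 21, 45])]
brass [(np.int32(181), [283.0, 3.7], [271, 0, 29, 10]), (np.int32(333), [285.3, 128.5], [275, 118, 22, 23])]
exp axis [285.41177403 131.58822882] knob [283.78472568 190.16454115] head [285.65157315 -88.90632351]
```

View pics/w1.png

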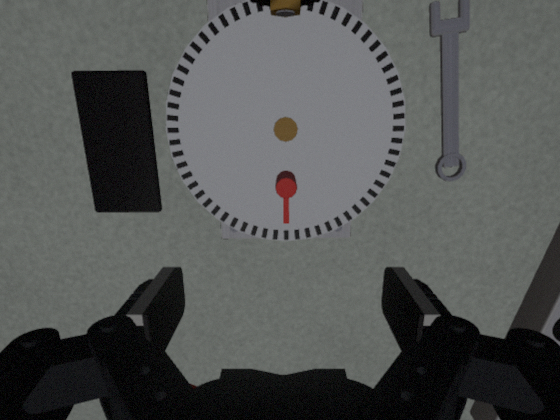

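The wrist view shows the hub at (285,128.5), the knob's top face at (286.5,188), and the stand aligned with the gripper.

Run:
```python
from h import *
c=np.load("w1.npy",allow_pickle=True).item()
im=cv2.imread("pics/w1.png"); b,g,r=[im[...,i].astype(int) for i in range(3)]
top=blobs((r>170)&(r>g+80),20); print(top)
A=onplane(c,285.3,128.5,.032);K=onplane(c,286.3,188,.074); print(A.round(4),K.round(4),np.linalg.norm((K-A)[:2]))
# disc outline
m=np.zeros(im.shape[:2],np.uint8); hsv=cv2.cvtColor(im,cv2.COLOR_BGR2HSV)
w=((im.min(2)>125)).astype(np.uint8)*255; w=cv2.morphologyEx(w,cv2.MORPH_CLOSE,np.ones((9,9)))
cs,_=cv2.findContours(w,cv2.RETR_EXTERNAL,cv2.CHAIN_APPROX_NONE)
k=max(cs,key=cv2.contourArea); print(cv2.contourArea(k),cv2.boundingRect(k))
p=k[:,0,:]; p=p[(p[:,1]>15)&(p[:,1]<245)]
P=np.array([onplane(c,u,v,.03)[:2] for u,v in p])
# circle fit
M=np.c_[2*P,np.ones(len(P))]
for _ in range(4):
    s=np.linalg.lstsq(M,(P**2).sum(1),rcond=None)[0]; R=np.sqrt(s[2]+s[:2]@s[:2]); e=np.linalg.norm(P-s[:2],axis=1)-R; kp=abs(e)<max(.002,1.5*e.std()); P,M=P[kp],M[kp]
print(s[:2],R,len(P))
plan([*K[:2],.25])
```

```text
[]
[ 0.5393 -0.0742  0.032 ] [ 0.5508 -0.1233  0.074 ] 0.05049574516054936
39672.0 (167, 10, 238, 230)
[ 0.54102296 -0.07966035] 0.11091135549705454 598
t 2.15 shift [ 0.028  0.02  -0.001] turn [-0.0002  0.0001 -0.0011]
```

```bash
python3 -m creep '[{"claw":1,"tx":0.01,"ty":0.008,"tz":0.06,"wx":0,"wy":0,"wz":0},{"claw":1,"tx":0.025,"ty":0.018,"tz":0.2,"wx":0,"wy":0,"wz":0},{"claw":1,"tx":0.025,"ty":0.018,"tz":0.36,"wx":0,"wy":0,"wz":0},{"claw":1,"tx":0.025,"ty":0.018,"tz":0.52,"wx":0,"wy":0,"wz":0},{"claw":1,"tx":0.025,"ty":0.018,"tz":0.67,"wx":0,"wy":0,"wz":0},{"claw":1,"tx":0.025,"ty":0.018,"tz":0.8,"wx":0,"wy":0,"wz":0},{"claw":1,"tx":0.025,"ty":0.018,"tz":0.89,"wx":0,"wy":0,"wz":0},{"claw":1,"tx":0.025,"ty":0.018,"tz":0.93,"wx":0,"wy":0,"wz":0}]'
python3 -m creep '[{"claw":-1,"tx":0,"ty":0,"tz":0,"wx":0,"wy":0,"wz":0},{"claw":-1,"tx":0,"ty":0,"tz":0,"wx":0,"wy":0,"wz":0},{"claw":-1,"tx":0,"ty":0,"tz":0,"wx":0,"wy":0,"wz":0},{"claw":-1,"tx":0,"ty":0,"tz":0,"wx":0,"wy":0,"wz":0},{"claw":-1,"tx":0,"ty":0,"tz":0,"wx":0,"wy":0,"wz":0},{"claw":-1,"tx":0,"ty":0,"tz":0,"wx":0,"wy":0,"wz":0},{"claw":-1,"tx":0,"ty":0,"tz":0,"wx":0,"wy":0,"wz":0},{"claw":-1,"tx":0,"ty":0,"tz":0,"wx":0,"wy":0,"wz":0}]' 40
python3 - <<'E'
from h import *
c=get_calibration("wrist"); im=grab_frame("wrist"); cv2.imwrite("pics/w2.png",im)
print(sense())
E
```

```text
time: 2.82
tcp_pos: [0.5481, -0.1227, 0.0597]
ee_rot: [-0.003, 0.627, 0.779, -0.001]
ft_force: [0.4, -0.6, -0.6]
grip_width: 0.0852
gripper_force: 0.0
time: 3.48
tcp_pos: [0.551, -0.1234, 0.0657]
ee_rot: [0.0, 0.627, 0.779, -0.001]
ft_force: [-3.2, -0.4, 4.9]
grip_width: 0.0188
gripper_force: 39.0
{'time': 3.5333, 'joints': array([-3.99458621e-01,  2.71926112e-01,  1.96686257e+00, -1.63479409e-03,
        9.02973438e-01, -6.14897321e-01]), 'joint_vel': array([-0.00047104,  0.0007422 ,  0.00013325, -0.00092525, -0.00011546,
       -0.00135325]), 'joint_efforts': array([ 8.66829436e-01, -3.20335579e+01, -2.32967055e+01,  4.05945238e-01,
       -7.85452835e-01, -1.68898361e-03]), 'tcp_pos': array([ 0.55101868, -0.12341418,  0.06563708]), 'ee_rot': array([ 9.47776761e-05,  6.26591845e-01,  7.79347318e-01, -6.40348011e-04]), 'ft_force': array([-3.69817248, -0.95008727,  5.23841778]), 'wrist_torque': array([-0.1234914 ,  0.64710017, -0.01727949]), 'gripper_force': 39.01043236255646, 'grip_width': 0.01891040122550068}
```

View pics/w2.png

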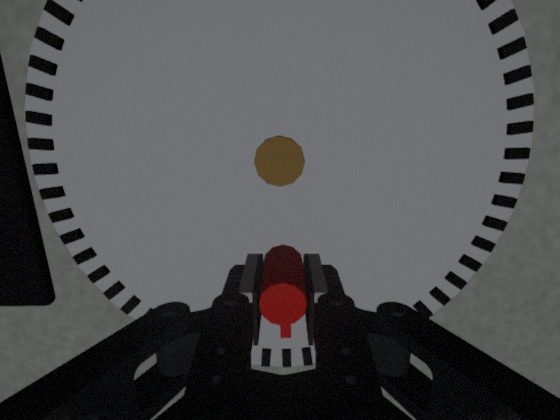

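Knob gripped, with the hub at (279.5,161) and the knob's top face centred at (283,304). I now work out the axis relative to the TCP.

Run:
```python
from h import *
c=get_calibration("wrist")
A=onplane(c,279.5,161,.032);K=onplane(c,283,304,.074);print(A.round(4),K.round(4),np.linalg.norm((K-A)[:2]))
s=sense();q=s["ee_rot"];R=Ro.from_quat(np.r_[q[1:],q[0]]).inv()
print("axis-tcp tool",R.apply(A-s["tcp_pos"])*1e3,"knob-tcp",R.apply(K-s["tcp_pos"])*1e3)
```

```text
[ 0.5395 -0.0745  0.032 ] [ 0.5517 -0.1225  0.074 ] 0.04947414922054149
axis-tcp tool [50.26336415 -0.73407095 33.58999532] knob-tcp [ 0.77674894  0.87598415 -8.36443328]
```

```bash
python3 -m creep '[{"claw":-1,"tx":0.001,"ty":-0.024,"tz":0,"wx":0,"wy":0,"wz":0},{"claw":-1,"tx":0.005,"ty":-0.049,"tz":0,"wx":0,"wy":0,"wz":0},{"claw":-1,"tx":0.011,"ty":-0.073,"tz":0,"wx":0,"wy":0,"wz":0},{"claw":-1,"tx":0.019,"ty":-0.096,"tz":0,"wx":0,"wy":0,"wz":0},{"claw":-1,"tx":0.029,"ty":-0.118,"tz":0,"wx":0,"wy":0,"wz":0},{"claw":-1,"tx":0.042,"ty":-0.139,"tz":0,"wx":0,"wy":0,"wz":0},{"claw":-1,"tx":0.057,"ty":-0.159,"tz":0,"wx":0,"wy":0,"wz":0},{"claw":-1,"tx":0.073,"ty":-0.177,"tz":0,"wx":0,"wy":0,"wz":0}]'
```

```text
time: 4.2
tcp_pos: [0.5169, -0.1198, 0.0658]
ee_rot: [0.007, 0.626, 0.779, 0.0]
ft_force: [6.7, -10.1, -6.7]
grip_width: 0.0184
gripper_force: 39.3
```

```bash
python3 -m creep '[{"claw":-1,"tx":0.018,"ty":-0.016,"tz":0,"wx":0,"wy":0,"wz":0},{"claw":-1,"tx":0.038,"ty":-0.031,"tz":0,"wx":0,"wy":0,"wz":0},{"claw":-1,"tx":0.059,"ty":-0.044,"tz":0,"wx":0,"wy":0,"wz":0},{"claw":-1,"tx":0.081,"ty":-0.054,"tz":0,"wx":0,"wy":0,"wz":0},{"claw":-1,"tx":0.104,"ty":-0.062,"tz":0,"wx":0,"wy":0,"wz":0},{"claw":-1,"tx":0.128,"ty":-0.068,"tz":0,"wx":0,"wy":0,"wz":0},{"claw":-1,"tx":0.152,"ty":-0.072,"tz":0,"wx":0,"wy":0,"wz":0},{"claw":-1,"tx":0.177,"ty":-0.073,"tz":0,"wx":0,"wy":0,"wz":0}]'
python3 -m creep '[{"claw":-1,"tx":0.024,"ty":0.001,"tz":0,"wx":0,"wy":0,"wz":0},{"claw":-1,"tx":0.049,"ty":0.005,"tz":0,"wx":0,"wy":0,"wz":0},{"claw":-1,"tx":0.073,"ty":0.011,"tz":0,"wx":0,"wy":0,"wz":0},{"claw":-1,"tx":0.096,"ty":0.019,"tz":0,"wx":0,"wy":0,"wz":0},{"claw":-1,"tx":0.118,"ty":0.029,"tz":0,"wx":0,"wy":0,"wz":0},{"claw":-1,"tx":0.139,"ty":0.042,"tz":0,"wx":0,"wy":0,"wz":0},{"claw":-1,"tx":0.159,"ty":0.057,"tz":0,"wx":0,"wy":0,"wz":0},{"claw":-1,"tx":0.177,"ty":0.073,"tz":0,"wx":0,"wy":0,"wz":0}]'
```

```text
time: 4.87
tcp_pos: [0.4911, -0.0893, 0.0656]
ee_rot: [0.003, 0.625, 0.78, -0.004]
ft_force: [-7.4, -16.3, 5.5]
grip_width: 0.019
gripper_force: 40.6
time: 5.53
tcp_pos: [0.4961, -0.0489, 0.0655]
ee_rot: [-0.001, 0.626, 0.78, -0.004]
ft_force: [-11.5, -7.0, 13.0]
grip_width: 0.0188
gripper_force: 41.3
```

```bash
python3 -m creep '[{"claw":-1,"tx":0.016,"ty":0.018,"tz":0,"wx":0,"wy":0,"wz":0},{"claw":-1,"tx":0.031,"ty":0.038,"tz":0,"wx":0,"wy":0,"wz":0},{"claw":-1,"tx":0.044,"ty":0.059,"tz":0,"wx":0,"wy":0,"wz":0},{"claw":-1,"tx":0.054,"ty":0.081,"tz":0,"wx":0,"wy":0,"wz":0},{"claw":-1,"tx":0.062,"ty":0.104,"tz":0,"wx":0,"wy":0,"wz":0},{"claw":-1,"tx":0.068,"ty":0.128,"tz":0,"wx":0,"wy":0,"wz":0},{"claw":-1,"tx":0.072,"ty":0.152,"tz":0,"wx":0,"wy":0,"wz":0},{"claw":-1,"tx":0.073,"ty":0.177,"tz":0,"wx":0,"wy":0,"wz":0}]'
python3 -m creep '[{"claw":-1,"tx":-0.001,"ty":0.024,"tz":0,"wx":0,"wy":0,"wz":0},{"claw":-1,"tx":-0.005,"ty":0.049,"tz":0,"wx":0,"wy":0,"wz":0},{"claw":-1,"tx":-0.011,"ty":0.073,"tz":0,"wx":0,"wy":0,"wz":0},{"claw":-1,"tx":-0.019,"ty":0.096,"tz":0,"wx":0,"wy":0,"wz":0},{"claw":-1,"tx":-0.029,"ty":0.118,"tz":0,"wx":0,"wy":0,"wz":0},{"claw":-1,"tx":-0.042,"ty":0.139,"tz":0,"wx":0,"wy":0,"wz":0},{"claw":-1,"tx":-0.057,"ty":0.159,"tz":0,"wx":0,"wy":0,"wz":0},{"claw":-1,"tx":-0.073,"ty":0.177,"tz":0,"wx":0,"wy":0,"wz":0}]'
```

```text
time: 6.2
tcp_pos: [0.5276, -0.0261, 0.0655]
ee_rot: [-0.002, 0.626, 0.78, -0.003]
ft_force: [-11.0, -4.5, 13.8]
grip_width: 0.0185
gripper_force: 41.4
time: 6.87
tcp_pos: [0.5646, -0.0319, 0.0655]
ee_rot: [-0.004, 0.626, 0.78, -0.003]
ft_force: [-12.9, 0.1, 14.4]
grip_width: 0.0184
gripper_force: 41.5
```

```bash
python3 -m creep '[{"claw":-1,"tx":-0.018,"ty":0.016,"tz":0,"wx":0,"wy":0,"wz":0},{"claw":-1,"tx":-0.038,"ty":0.031,"tz":0,"wx":0,"wy":0,"wz":0},{"claw":-1,"tx":-0.059,"ty":0.044,"tz":0,"wx":0,"wy":0,"wz":0},{"claw":-1,"tx":-0.081,"ty":0.054,"tz":0,"wx":0,"wy":0,"wz":0},{"claw":-1,"tx":-0.104,"ty":0.062,"tz":0,"wx":0,"wy":0,"wz":0},{"claw":-1,"tx":-0.128,"ty":0.068,"tz":0,"wx":0,"wy":0,"wz":0},{"claw":-1,"tx":-0.152,"ty":0.072,"tz":0,"wx":0,"wy":0,"wz":0},{"claw":-1,"tx":-0.177,"ty":0.073,"tz":0,"wx":0,"wy":0,"wz":0}]'
```

```text
time: 7.53
tcp_pos: [0.5868, -0.0608, 0.0655]
ee_rot: [-0.005, 0.627, 0.779, -0.0]
ft_force: [-9.9, 9.4, 13.9]
grip_width: 0.0186
gripper_force: 41.4
```

```bash
python3 -m creep '[{"claw":-1,"tx":-0.024,"ty":-0.001,"tz":0,"wx":0,"wy":0,"wz":0},{"claw":-1,"tx":-0.049,"ty":-0.005,"tz":0,"wx":0,"wy":0,"wz":0},{"claw":-1,"tx":-0.073,"ty":-0.011,"tz":0,"wx":0,"wy":0,"wz":0},{"claw":-1,"tx":-0.096,"ty":-0.019,"tz":0,"wx":0,"wy":0,"wz":0},{"claw":-1,"tx":-0.118,"ty":-0.029,"tz":0,"wx":0,"wy":0,"wz":0},{"claw":-1,"tx":-0.139,"ty":-0.042,"tz":0,"wx":0,"wy":0,"wz":0},{"claw":-1,"tx":-0.159,"ty":-0.057,"tz":0,"wx":0,"wy":0,"wz":0},{"claw":-1,"tx":-0.177,"ty":-0.073,"tz":0,"wx":0,"wy":0,"wz":0}]'
python3 -m creep '[{"claw":-1,"tx":-0.016,"ty":-0.018,"tz":0,"wx":0,"wy":0,"wz":0},{"claw":-1,"tx":-0.031,"ty":-0.038,"tz":0,"wx":0,"wy":0,"wz":0},{"claw":-1,"tx":-0.044,"ty":-0.059,"tz":0,"wx":0,"wy":0,"wz":0},{"claw":-1,"tx":-0.054,"ty":-0.081,"tz":0,"wx":0,"wy":0,"wz":0},{"claw":-1,"tx":-0.062,"ty":-0.104,"tz":0,"wx":0,"wy":0,"wz":0},{"claw":-1,"tx":-0.068,"ty":-0.128,"tz":0,"wx":0,"wy":0,"wz":0},{"claw":-1,"tx":-0.072,"ty":-0.152,"tz":0,"wx":0,"wy":0,"wz":0},{"claw":-1,"tx":-0.073,"ty":-0.177,"tz":0,"wx":0,"wy":0,"wz":0}]'
python3 -m creep '[{"claw":-1,"tx":0.001,"ty":-0.024,"tz":0,"wx":0,"wy":0,"wz":0},{"claw":-1,"tx":0.005,"ty":-0.049,"tz":0,"wx":0,"wy":0,"wz":0},{"claw":-1,"tx":0.009,"ty":-0.065,"tz":0,"wx":0,"wy":0,"wz":0},{"claw":-1,"tx":0.009,"ty":-0.065,"tz":0,"wx":0,"wy":0,"wz":0},{"claw":-1,"tx":0.009,"ty":-0.065,"tz":0,"wx":0,"wy":0,"wz":0},{"claw":-1,"tx":0.009,"ty":-0.065,"tz":0,"wx":0,"wy":0,"wz":0},{"claw":-1,"tx":0.009,"ty":-0.065,"tz":0,"wx":0,"wy":0,"wz":0},{"claw":-1,"tx":0.009,"ty":-0.065,"tz":0,"wx":0,"wy":0,"wz":0}]'
python3 - <<'E'
from h import *
s=sense();q=s["ee_rot"];R=Ro.from_quat(np.r_[q[1:],q[0]]).inv()
d=R.apply(np.array([.5395,-.0745,.064])-s["tcp_pos"]); print(d*1e3, np.degrees(np.arctan2(d[1],d[0])))
E
```

```text
time: 8.2
tcp_pos: [0.5833, -0.0976, 0.0657]
ee_rot: [-0.001, 0.628, 0.779, 0.003]
ft_force: [1.1, 11.7, 5.4]
grip_width: 0.0189
gripper_force: 40.6
time: 8.87
tcp_pos: [0.5551, -0.1221, 0.0658]
ee_rot: [0.005, 0.627, 0.779, 0.004]
ft_force: [11.7, 4.0, -4.0]
grip_width: 0.0186
gripper_force: 39.8
time: 9.53
tcp_pos: [0.5393, -0.1249, 0.0656]
ee_rot: [0.002, 0.627, 0.779, 0.0]
ft_force: [1.8, -1.5, 5.5]
grip_width: 0.019
gripper_force: 40.8
[49.15144606 10.99051582  1.54401873] 12.604292014352502
```

```bash
python3 -m creep '[{"claw":1,"tx":0,"ty":0,"tz":0,"wx":0,"wy":0,"wz":0},{"claw":1,"tx":0,"ty":0,"tz":0,"wx":0,"wy":0,"wz":0},{"claw":1,"tx":0,"ty":0,"tz":0,"wx":0,"wy":0,"wz":0},{"claw":1,"tx":0,"ty":0,"tz":-0.05,"wx":0,"wy":0,"wz":0},{"claw":1,"tx":0,"ty":0,"tz":-0.18,"wx":0,"wy":0,"wz":0},{"claw":1,"tx":0,"ty":0,"tz":-0.34,"wx":0,"wy":0,"wz":0},{"claw":1,"tx":0,"ty":0,"tz":-0.48,"wx":0,"wy":0,"wz":0},{"claw":1,"tx":0,"ty":0,"tz":-0.56,"wx":0,"wy":0,"wz":0}]'
python3 -m creep '[{"claw":1,"tx":0.04,"ty":0,"tz":-0.06,"wx":0,"wy":0,"wz":0},{"claw":1,"tx":0.14,"ty":0.01,"tz":-0.14,"wx":0,"wy":0,"wz":0},{"claw":1,"tx":0.26,"ty":0.02,"tz":-0.22,"wx":0,"wy":0,"wz":0},{"claw":1,"tx":0.38,"ty":0.03,"tz":-0.29,"wx":0,"wy":0,"wz":0},{"claw":1,"tx":0.47,"ty":0.04,"tz":-0.34,"wx":0,"wy":0,"wz":0},{"claw":1,"tx":0.53,"ty":0.05,"tz":-0.36,"wx":0,"wy":0,"wz":0},{"claw":1,"tx":0.55,"ty":0.055,"tz":-0.36,"wx":0,"wy":0,"wz":0},{"claw":1,"tx":0.55,"ty":0.055,"tz":-0.36,"wx":0,"wy":0,"wz":0}]'
python3 - <<'E'
from h import *
c=get_calibration("wrist"); im=grab_frame("wrist"); cv2.imwrite("pics/w3.png",im); np.save("w3.npy",c,allow_pickle=True)
H=np.array([.5395,-.0745])+.159*np.array([np.cos(np.radians(102.5)),np.sin(np.radians(102.5))]); print(H, proj(c,[*H,.062])); plan([*H,.25])
E
```

```text
time: 10.2
tcp_pos: [0.5389, -0.1242, 0.18]
ee_rot: [0.002, 0.627, 0.779, 0.001]
ft_force: [0.5, 0.1, 1.0]
grip_width: 0.0853
gripper_force: 0.0
time: 10.87
tcp_pos: [0.5246, -0.0131, 0.2473]
ee_rot: [-0.001, 0.626, 0.78, -0.0]
ft_force: [-0.2, -0.2, -0.5]
grip_width: 0.0855
gripper_force: 0.0
[0.5050861  0.08073107] [283.48078008  82.62363471]
t 10.92 shift [ 0.483  0.006 -0.015] turn [-0.0006 -0.0002 -0.0005]
```

View pics/w3.png

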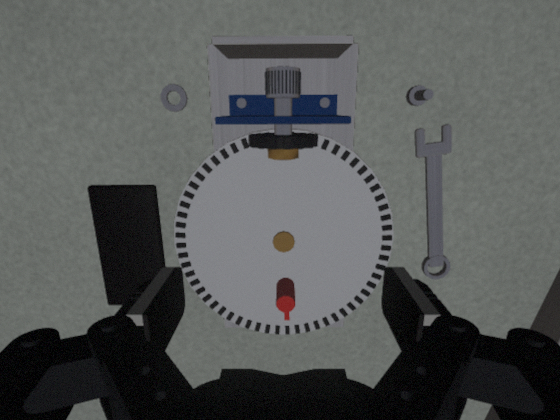

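The wrist view shows the bolt head at about (283,82), which matches the predicted (283.5,82.6), and the gap square to the gripper. I go over it and then down.

```bash
python3 -m creep '[{"claw":1,"tx":0.04,"ty":0.006,"tz":0,"wx":0,"wy":0,"wz":0},{"claw":1,"tx":0.13,"ty":0.006,"tz":0,"wx":0,"wy":0,"wz":0},{"claw":1,"tx":0.25,"ty":0.006,"tz":0,"wx":0,"wy":0,"wz":0},{"claw":1,"tx":0.36,"ty":0.006,"tz":0,"wx":0,"wy":0,"wz":0},{"claw":1,"tx":0.44,"ty":0.006,"tz":0,"wx":0,"wy":0,"wz":0},{"claw":1,"tx":0.48,"ty":0.006,"tz":0,"wx":0,"wy":0,"wz":0},{"claw":1,"tx":0.483,"ty":0.006,"tz":0,"wx":0,"wy":0,"wz":0},{"claw":1,"tx":0.483,"ty":0.006,"tz":0,"wx":0,"wy":0,"wz":0}]'
python3 - <<'E'
from h import *
c=np.load("w3.npy",allow_pickle=True).item()
print("head top face ctr",onplane(c,283,82,.064).round(4))
plan([.5051,.0807,.062])
E
```

```text
time: 11.58
tcp_pos: [0.5056, 0.0802, 0.2475]
ee_rot: [-0.0, 0.627, 0.779, -0.0]
ft_force: [-0.7, -0.5, -0.2]
grip_width: 0.0853
gripper_force: 0.0
head top face ctr [0.5046 0.081  0.064 ]
t 11.58 shift [ 0.003 -0.001  0.928] turn [-0.0003  0.0001 -0.0007]
```

```bash
python3 -m creep '[{"claw":1,"tx":0.003,"ty":-0.001,"tz":0.05,"wx":0,"wy":0,"wz":0},{"claw":1,"tx":0.003,"ty":-0.001,"tz":0.15,"wx":0,"wy":0,"wz":0},{"claw":1,"tx":0.003,"ty":-0.001,"tz":0.27,"wx":0,"wy":0,"wz":0},{"claw":1,"tx":0.003,"ty":-0.001,"tz":0.39,"wx":0,"wy":0,"wz":0},{"claw":1,"tx":0.003,"ty":-0.001,"tz":0.5,"wx":0,"wy":0,"wz":0},{"claw":1,"tx":0.003,"ty":-0.001,"tz":0.58,"wx":0,"wy":0,"wz":0},{"claw":1,"tx":0.003,"ty":-0.001,"tz":0.63,"wx":0,"wy":0,"wz":0},{"claw":1,"tx":0.003,"ty":-0.001,"tz":0.65,"wx":0,"wy":0,"wz":0}]'
python3 -m creep '[{"claw":1,"tx":0,"ty":0,"tz":0.03,"wx":0,"wy":0,"wz":0},{"claw":1,"tx":0,"ty":0,"tz":0.08,"wx":0,"wy":0,"wz":0},{"claw":1,"tx":0,"ty":0,"tz":0.13,"wx":0,"wy":0,"wz":0},{"claw":1,"tx":0,"ty":0,"tz":0.18,"wx":0,"wy":0,"wz":0},{"claw":1,"tx":0,"ty":0,"tz":0.23,"wx":0,"wy":0,"wz":0},{"claw":1,"tx":0,"ty":0,"tz":0.26,"wx":0,"wy":0,"wz":0},{"claw":1,"tx":0,"ty":0,"tz":0.275,"wx":0,"wy":0,"wz":0},{"claw":1,"tx":0,"ty":0,"tz":0.275,"wx":0,"wy":0,"wz":0}]'
python3 -m creep '[{"claw":-1,"tx":0,"ty":0,"tz":0,"wx":0,"wy":0,"wz":0},{"claw":-1,"tx":0,"ty":0,"tz":0,"wx":0,"wy":0,"wz":0},{"claw":-1,"tx":0,"ty":0,"tz":0,"wx":0,"wy":0,"wz":0},{"claw":-1,"tx":0,"ty":0,"tz":0,"wx":0,"wy":0,"wz":0},{"claw":-1,"tx":0,"ty":0,"tz":0,"wx":0,"wy":0,"wz":0},{"claw":-1,"tx":0,"ty":0,"tz":0,"wx":0,"wy":0,"wz":0},{"claw":-1,"tx":0,"ty":0,"tz":0,"wx":0,"wy":0,"wz":0},{"claw":-1,"tx":0,"ty":0,"tz":0,"wx":0,"wy":0,"wz":0}]' 40
python3 - <<'E'
from h import *
c=get_calibration("wrist"); im=grab_frame("wrist"); cv2.imwrite("pics/w4.png",im); plan([.5051,.0807,.062]); s=sense(); print(s["ft_force"],s["grip_width"],s["gripper_force"])
E
```

```text
time: 12.25
tcp_pos: [0.5041, 0.0803, 0.1155]
ee_rot: [-0.002, 0.627, 0.779, -0.001]
ft_force: [-0.0, -0.9, -1.5]
grip_width: 0.0852
gripper_force: 0.0
time: 12.92
tcp_pos: [0.5047, 0.0811, 0.062]
ee_rot: [-0.001, 0.627, 0.779, -0.001]
ft_force: [-0.4, 1.0, 0.3]
grip_width: 0.0848
gripper_force: 0.0
time: 13.58
tcp_pos: [0.5035, 0.0806, 0.0632]
ee_rot: [-0.002, 0.626, 0.78, -0.002]
ft_force: [-6.8, -2.5, 5.6]
grip_width: 0.0286
gripper_force: 39.6
t 13.63 shift [-0.001  0.008  0.006] turn [-0.0019  0.     -0.0003]
[-5.80570776 -2.09487729  5.2963542 ] 0.028674103576568584 39.5646071434021
```

View pics/w4.png

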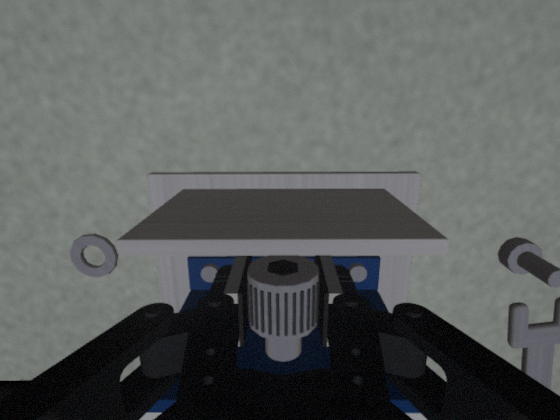

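The bolt head sits between the pads at about (283,297), with the washer and screw undisturbed. I hold the grip and check that the turntable stands still.

```bash
cat > st.py <<'E'
from h import *
im=grab_frame("scene"); b,g,r=[im[...,i].astype(int) for i in range(3)]
roi=np.zeros(im.shape[:2],bool); roi[180:270,205:300]=1
m=roi&(r>g+50)&(r>b+50); print(sense()["time"],blobs(m,6)); np.save("last.npy",im)
E
python3 st.py
python3 -m creep '[{"claw":-1,"tx":0,"ty":0,"tz":0,"wx":0,"wy":0,"wz":0},{"claw":-1,"tx":0,"ty":0,"tz":0,"wx":0,"wy":0,"wz":0},{"claw":-1,"tx":0,"ty":0,"tz":0,"wx":0,"wy":0,"wz":0},{"claw":-1,"tx":0,"ty":0,"tz":0,"wx":0,"wy":0,"wz":0},{"claw":-1,"tx":0,"ty":0,"tz":0,"wx":0,"wy":0,"wz":0},{"claw":-1,"tx":0,"ty":0,"tz":0,"wx":0,"wy":0,"wz":0},{"claw":-1,"tx":0,"ty":0,"tz":0,"wx":0,"wy":0,"wz":0},{"claw":-1,"tx":0,"ty":0,"tz":0,"wx":0,"wy":0,"wz":0}]' 60
python3 -m creep '[{"claw":-1,"tx":0,"ty":0,"tz":0,"wx":0,"wy":0,"wz":0},{"claw":-1,"tx":0,"ty":0,"tz":0,"wx":0,"wy":0,"wz":0},{"claw":-1,"tx":0,"ty":0,"tz":0,"wx":0,"wy":0,"wz":0},{"claw":-1,"tx":0,"ty":0,"tz":0,"wx":0,"wy":0,"wz":0},{"claw":-1,"tx":0,"ty":0,"tz":0,"wx":0,"wy":0,"wz":0},{"claw":-1,"tx":0,"ty":0,"tz":0,"wx":0,"wy":0,"wz":0},{"claw":-1,"tx":0,"ty":0,"tz":0,"wx":0,"wy":0,"wz":0},{"claw":-1,"tx":0,"ty":0,"tz":0,"wx":0,"wy":0,"wz":0}]'
python3 st.py
python3 - <<'E'
import cv2,numpy as np
im=np.load("last.npy"); cv2.imwrite("pics/s5.png",cv2.resize(im[150:300,190:370],None,fx=4,fy=4,interpolation=cv2.INTER_CUBIC))
E
```

```text
13.6833 [(np.int32(38), [240.3, 220.2], [237, 217, 8, 7]), (np.int32(25), [229.2, 237.4], [224, 235, 11, 6])]
time: 14.35
tcp_pos: [0.5035, 0.0806, 0.0632]
ee_rot: [-0.002, 0.626, 0.78, -0.002]
ft_force: [-5.8, -2.2, 6.6]
grip_width: 0.0286
gripper_force: 58.6
time: 15.02
tcp_pos: [0.5035, 0.0806, 0.0633]
ee_rot: [-0.002, 0.626, 0.78, -0.002]
ft_force: [-6.8, -3.3, 6.4]
grip_width: 0.0288
gripper_force: 58.6
15.0667 [(np.int32(38), [240.4, 220.2], [237, 218, 8, 6]), (np.int32(24), [229.0, 237.5], [224, 235, 11, 6])]
```

View pics/s5.png

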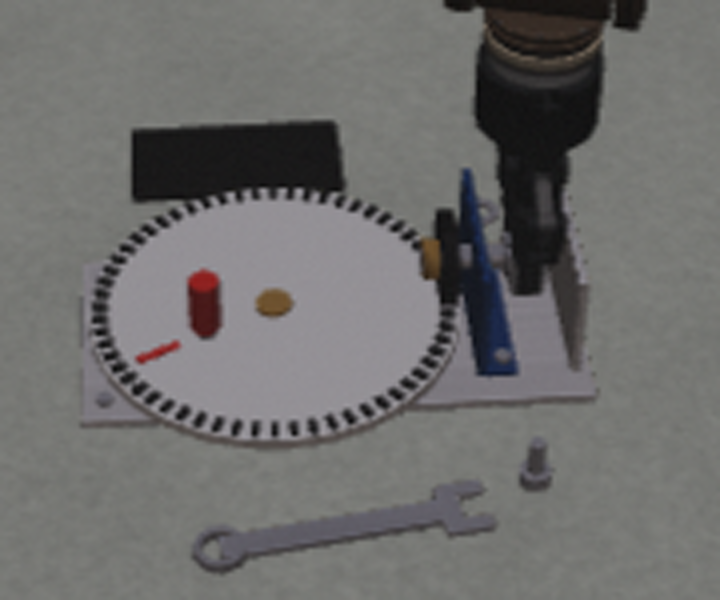

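The turntable stands still: the knob centroid stays at (240.4,220.2) over 1.4 s, roughly 5.8 rad wound. Nothing touches the disc and the bystanders are where they were.

```bash
python3 -c "
from workcell import *
print(job_done())"
```

```text
the job is handed in; nothing more can be done
None
```

I wound the turntable about 6.5 rad by its knob and let go. I then gripped the bolt head behind the bracket at about 59 N, with the turntable standing still at roughly 5.8 rad (estimated from the camera image), and handed in at about 15 s; the judge's result wasn't shown.

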